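# Hold the kiln's ignition key over

## Task

Light the kiln: take the round-bowed kiln key out of the wooden key block and put it straight down into the keyhole of the ignition station until its shoulder sits on the lock face; the pins stick, so wiggle it past them gently rather than forcing it. Then turn the key a quarter turn clockwise (seen from above) to its stop and finish while still gripping it there, since the lock is sprung and igniting goes on only as long as the key is held over. Leave the other key, the pots and the stop button alone.

Things in the scene. Friction and masses are not known exactly. Their poses are not given: they have to be found in the camera images.
- key_bow (a point): Centre of the kiln key's bow, its grip: a steel ring standing on edge, 36 mm across, 12 mm thick with flat faces, to be gripped across the 12 mm; flat over 30 mm (x) and from 12 mm below this point to 16 mm above it. Key axes: x along the width of bow and blade, y through the thickness, z up. It stands blade down in the block, weighs 100 to 145 g and is the same either way round (half a turn about z).
- key_tip (a point): Flat tip of the kiln key's blade, 61.5 mm below the bow's centre; axes as the bow's. The shoulder, 28 mm (x) by 12 mm (y), has its underside 28 mm below the bow's centre, and rests on the block now and on the lock face when home. Under it is a round neck 5 mm across and 19.5 mm long, then the bit, 16 mm wide (x), 4 mm thick (y) and 14 mm long, ending at this tip.
- keyhole (a point): Centre of the lock face on the ignition station, 96 mm above the bench, 6 mm above the panel: steel, in a round bezel 44 mm across. Axes: x along the keyway, z up. The keyway, 18 mm (x) by 11 mm (y), goes straight down; its mouth slopes at 45 degrees out to 22 by 15 mm. In it the key can twist only about 25 degrees each way. Key home: shoulder on this face, bow centre 28 mm above it.
- keyway_end (a point): Lower end of the fixed keyway, 16.5 mm below the lock face, hidden; axes as the keyhole's. Below it is the turning plug, with a slot 18 mm (x) by 5.4 mm (y), flared at the top, in line with the keyway at rest. Only with the key home, to within about 2.5 mm, is the bit wholly in the plug and free to turn.
- plug (a joint): The lock's turning plug: 0 rad at rest, grows as the key is turned clockwise seen from above, stop at 1.50 rad. A spring (0.035 N m at rest, 0.09 N m at the stop) returns it if the key is let go. The bit has play in its slot, so the plug lags the key by 0.1 to 0.2 rad: turn the key about 1.65 rad to reach the stop.
- pin_a: Hidden sticky pin, 3 mm thick, 7 mm below the lock face and 7 mm from the keyway's centre towards +x, jutting 5 mm in from the +y wall. Origin mid tip. The key's tip lands on it and on pin b with the shoulder about 28 mm above the face, and a straight push only jams. Twisting the key clockwise from above by 15 to 25 degrees under a light push lets it drop past both.
- pin_b: Hidden sticky pin at the height of pin a, diagonally oppo towards -x, jutting in from the -y wall. Each of the four pins slides back into its wall along y against a weak spring and sticky friction (2 to 4 N), but only when pushed sideways.
- pin_c: Hidden sticky pin as pin a but 12 mm below the lock face and jutting in from the -y wall (towards +x). The key lands on it and on pin d with the shoulder about 23 mm above the face and drops past on the opposite twist, anticlockwise by 15 to 25 degrees. So twisting to and fro by 20 to 25 degrees while pressing down with 5 to 12 N brings the key in, whichever way round it is.
- pin_d: Hidden sticky pin at the height of pin c, diagonally oppo towards -x, jutting in from the +y wall.
- station: Kiln ignition station: grey painted steel box fixed to the bench, 180 mm (x) by 220 mm (y) by 90 mm high. Origin at the centre of its underside, x from front to back, y left, z up; its front faces the robot, yawed up to 20 degrees. Keyhole 20 mm in front (-x) and 50 mm left (+y) of the centre, keyway along x. Lamps, meter and stop button stand at most 45 mm above the panel.
- block: Key block, a fixed piece of light wood 170 mm (x) by 55 mm (y) by 45 mm high, yawed up to 35 degrees. Origin at the centre of its underside. Two sockets, 18 by 6 mm and 100 mm apart on its x axis, hold the kiln key and the T-handled key; which is where varies. The width of both keys lies along the block's x axis.
- t_key_mid (a point): The other key, to be left alone: an all-steel T-handled cabinet key standing in the same block, T bar 50 mm long and 10 mm thick, 29 mm high above the block. This point is on its shank, 12 mm above the block.
- stop (a joint): Stop button, a red mushroom 38 mm across on a black collar, on the station's panel 35 mm in front of and 65 mm to the right (-y) of the station's centre: 0 m at rest, grows as it is pressed, 0.006 m fully down. To be left alone.
- cup: Unglazed pink-beige clay cup, 68 mm across, 70 mm high, on the bench between the robot and the work. Origin at the centre of its underside. To be left alone.
- lidded_bowl: Unglazed clay bowl with its lid on, 100 mm across, 86 mm high, on the low ware board (35 mm high) at the back of the bench. Origin at the centre of its underside. To be left alone.
- tea_bowl: Small open unglazed clay bowl, 72 mm across, 50 mm high, on the same ware board. Origin at the centre of its underside. To be left alone.
Mind the look-alikes: they are no part of the job. What is shaped like the part that bears key_bow but blue or green is not meant.

How it is judged:
By the outcome, as a careful person would: the job done as asked, in the order asked, and still so for the second after the job is handed in, while the arm keeps its last pose, push and grip.
It also fails if it takes over 58 s, if anything falls off the work surface, if the arm or the gripper's body presses on something with over 40 N, if the wrist force passes 120 N, or if a joint passes its speed limit or range.

## Robot

A 6-joint arm with a two-finger parallel gripper is mounted at the origin on the work surface. World frame = base frame: x ahead of the robot, y to its left, z up, the work surface at z = 0. Lengths are in m, angles in rad, forces in N, time in s.
With the tool pointing down it reaches from about 0.25 to 0.725 m from the base axis. Payload 4 kg.
Tool frame: the origin (TCP) lies midway between the tips of the shut fingers; the grasp point (between the pads) lies 19 mm behind it (bot.grip_point_offset is the distance from the TCP to the grasp point, in m); z points along the fingers, y is the line along which they close (so a half turn about z gives the same grasp; the last joint's range is limited). The gripper opens to 85 mm and grips with 20 to 120 N. Pads are 22 mm wide; open, the fingers measure 114 mm over their backs; the gripper's body (76 mm by 85 mm) begins 54 mm behind the grasp point. The pads swing forward as they close: fully open they stand 13 mm farther back than shut.
Start: joints at [1.146, 0.241, 0.005, 1.335, 0, 1.571], TCP at [0.206, 0.456, 0.231] pointing down, gripper open.
Joint ranges: [-2.72, 2.72], [-1.05, 1.87], [-1.09, 1.28], [-1.99, 2.15], [-1.42, 1.44], [-3.14, 3.14]. Speed limits (rad/s): [2.79, 2.79, 3.14, 3.14, 3.14, 3.14].

## Interface

Orientations are given as a unit quaternion [x, y, z, w].
In Python, from workcell import bot gives the robot as it stands.
- The arm moves only by the tool step_arm, never from a script. Its argument "targets" is text: rows parted by semicolons, each of 7 numbers parted by spaces: the opening, from -1 (shut) to 1 (fully open), so that 0 is half open, then the shift along the world's x, y, z normalised to -1 to 1, where 1 is 0.5 m, then the turn, a rotation vector about the world's x, y, z normalised to -1 to 1, where 1 is pi/4 rad. In form: gripper x y z wx wy wz; .... A call has 1 to 10 rows; each row is the pose to reach, as a shift and turn from the pose commanded when the call began; what a row does not reach only later rows make up. A row lasts 1/12 s, in which the tool goes at most 41.7 mm and 7.16 degrees, less where a joint would pass 70% of its speed; a pose out of reach is approached as far as the arm can. A call with a number of a shift or a turn outside -1 to 1 is refused whole. A call with a gripper value outside its range is refused whole. The fingers move at their own pace and stop on an object; the grip force is fixed at half the most. Time passes only in rows, so rows that repeat a pose let the fingers close. It gives the time, the measured TCP pose, the force, the opening and the grip force at its end, in the units of the state.
- bot.get_obs(): the state, without advancing time (a new reading comes with each control period).
- bot.camera(name): name is "side" or "top" or "wrist"; returns the picture (384x512x3 uint8, red, green, blue); there is no depth.
- bot.camera_info(name): a dict with "vertical_fov" (degrees; the focal length in pixels is half the picture's height over the tangent of half this angle, whatever the lens; pixels are square), "cx", "cy" (the principal point, pixels), "pose" (4x4, takes a point from camera to world coordinates). Camera axes: x right, y up, looking along -z (the intrinsics and any distortion apply to the point x, -y, -z); pixel columns grow to the right and rows downward; lengths in m; the calibration is good to about 2 mm. A picture is of the moment at which its call begins: read the wrist's pose just before it. camera_info takes no time and is no camera call; for the wrist camera it gives the pose at the moment of the call.
- bot.job_done(): hands the job in; it is judged then, once.
The state is a dict: "clock": time; "joint_pos": joint angles; "joint_vel": joint speeds; "tau": joint torques, N m; "eef_pos": TCP position; "tool_rot": TCP orientation; "ft_force": force on the tool from outside, world axes, zero at the start; "ft_torque": the same for the moment, N m; "grip_width": finger opening in m; "grasp_force": force on a finger pad.
Only numpy, scipy, OpenCV 4.12 (cv2) and the standard library are available. Lean on these libraries where they do the work, as an engineer would, in place of code of your own. Each camera call takes 0.05 s, during which the arm holds its last target. There are 200 camera calls.

## Working session

There is one attempt and no reset: what is moved stays moved. The work goes in short steps, Python scripts to look and compute and a tool call to move; the robot and the scene stay as the last step left them, time stands still between calls to the robot, and variables do not carry over. Pictures are saved under pics/ and viewed, at most 10 in all, crops included, and the job is handed in when it is done.

Besides the shell and the picture viewer there is one more tool, called after ">>>" as name(argument=value, ...) on one line, values as JSON. step_arm: Moves the arm, as the interface text tells. Scaled input: -1 to 1 covers 0.5 m each way for a shift and pi/4 rad each way for a turn. Its arguments: {"type":"object","properties":{"targets":{"type":"string"}},"required":["targets"]}

```bash
mkdir -p pics; ls; python3 - <<'E'
from workcell import bot
import cv2,numpy as np
o=bot.get_obs();print(o['clock'],o['eef_pos'],o['tool_rot'],o['grip_width'])
a=[]
for n in("top","side","wrist"):
    i=bot.camera_info(n);print(n,{k:(np.round(v,4).tolist() if k=='pose' else v) for k,v in i.items()})
    im=bot.camera(n);cv2.imwrite(f'pics/{n}0.png',im[:,:,::-1])
E
```

```text
pics
0.0 [0.20579624 0.45500543 0.23042605] [ 2.10786442e-01  9.77531593e-01 -1.00559337e-03 -2.23373947e-04] 0.08549333982633606
top {'vertical_fov': 49.58808544490275, 'cx': 251.4045184235682, 'cy': 189.55225104814485, 'pose': [[-0.0222, 0.9949, -0.098, 0.4887], [-0.9997, -0.0217, 0.0063, -0.0348], [0.0041, 0.0981, 0.9952, 0.9211], [0.0, 0.0, 0.0, 1.0]]}
side {'vertical_fov': 46.67911189542758, 'cx': 255.27617616620776, 'cy': 188.93713503436405, 'pose': [[0.8681, 0.294, -0.3999, 0.2095], [-0.4963, 0.525, -0.6914, -0.6402], [0.0067, 0.7987, 0.6017, 0.6438], [0.0, 0.0, 0.0, 1.0]]}
wrist {'vertical_fov': 69.6411081317192, 'cx': 251.30991024645496, 'cy': 193.84277249030336, 'pose': [[0.4126, -0.8641, -0.2882, 0.132], [0.9109, 0.3907, 0.1327, 0.489], [-0.0021, -0.3173, 0.9483, 0.372], [0.0, 0.0, 0.0, 1.0]]}
```

View pics/top0.png

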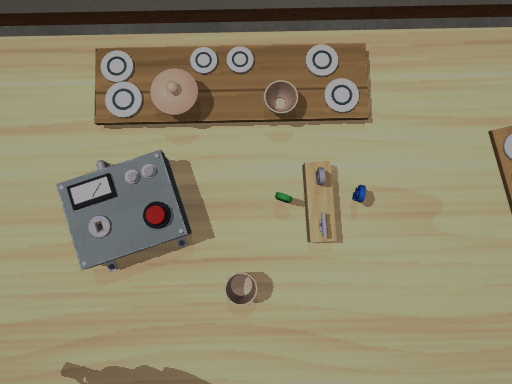

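View pics/side0.png

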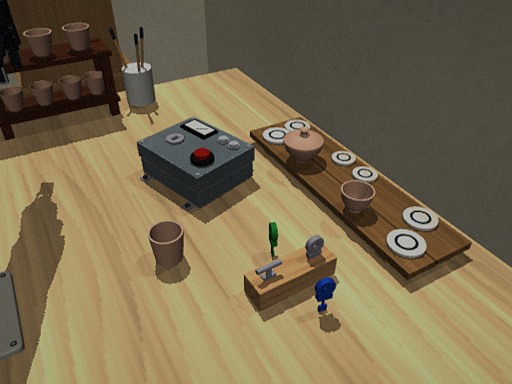

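The top view shows the kiln key at about (321,176), the T key at (323,226) and the keyhole at (99,227). In the side view the bow is at about (315,246) and the keyhole at (175,138).

```bash
cat >h.py <<'E'
import numpy as np,cv2
from workcell import bot
def ray(i,u,v):
    f=192/np.tan(np.radians(i['vertical_fov'])/2);P=np.array(i['pose'])
    d=P[:3,:3]@np.array([(u-i['cx'])/f,-(v-i['cy'])/f,-1]);return P[:3,3],d/np.linalg.norm(d)
def plane(i,u,v,z):
    o,d=ray(i,u,v);return o+d*(z-o[2])/d[2]
def tri(rays):
    A=sum(np.eye(3)-np.outer(d,d) for o,d in rays);b=sum((np.eye(3)-np.outer(d,d))@o for o,d in rays)
    x=np.linalg.solve(A,b);return x,[np.linalg.norm(np.cross(x-o,d)) for o,d in rays]
E
python3 - <<'E'
from h import *
t=bot.camera_info('top');s=bot.camera_info('side')
for n,a,b in(('bow',(321,176),(315,246)),('hole',(99,227),(175,138)),('T',(323,226),(270,268)),('stop',(156,215),(203,155))):
    print(n,tri([ray(t,*a),ray(s,*b)]))
im=cv2.imread('pics/top0.png');hsv=cv2.cvtColor(im,cv2.COLOR_BGR2HSV)
# station outline, block corners
for n,c in (('block',[(306,163),(330,161),(336,240),(309,242)]),):
    print([plane(t,*p,.045).round(3) for p in c])
print([plane(t,*p,.09).round(3) for p in [(59,186),(161,154),(187,237),(84,267)]])
print([plane(t,*p,.07).round(3) for p in [(241,288)]],bot.get_obs()['joint_pos'])
a=cv2.resize(im[130:270,290:380],None,fx=4,fy=4,interpolation=2);b=cv2.resize(im[190:260,60:140],None,fx=4,fy=4,interpolation=2)
c=np.zeros((560,700,3),np.uint8);c[:560,:360]=a;c[:280,370:690]=b
cv2.imwrite('pics/crop1.png',c)
E
```

```text
bow (array([ 0.59860961, -0.18512222,  0.07037094]), [np.float64(0.0013353466492304295), np.float64(0.0013353466492304572)])
hole (array([0.50419568, 0.26152731, 0.09622011]), [np.float64(0.0021536325480844935), np.float64(0.002153632548084405)])
T (array([ 0.49806788, -0.18704999,  0.06673958]), [np.float64(0.003944405767294747), np.float64(0.003944405767294781)])
stop (array([0.52565684, 0.14687209, 0.10508105]), [np.float64(0.0028847630592591365), np.float64(0.0028847630592591356)])
[array([ 0.629, -0.158,  0.045]), array([ 0.633, -0.209,  0.045]), array([ 0.465, -0.215,  0.045]), array([ 0.462, -0.158,  0.045])]
[array([0.586, 0.346, 0.09 ]), array([0.647, 0.141, 0.09 ]), array([0.479, 0.09 , 0.09 ]), array([0.424, 0.293, 0.09 ])]
[array([ 0.374, -0.015,  0.07 ])] [ 1.14600813e+00  2.41225010e-01  4.03820189e-03  1.33519069e+00
 -2.40645740e-05  1.57084408e+00]
```

View pics/crop1.png

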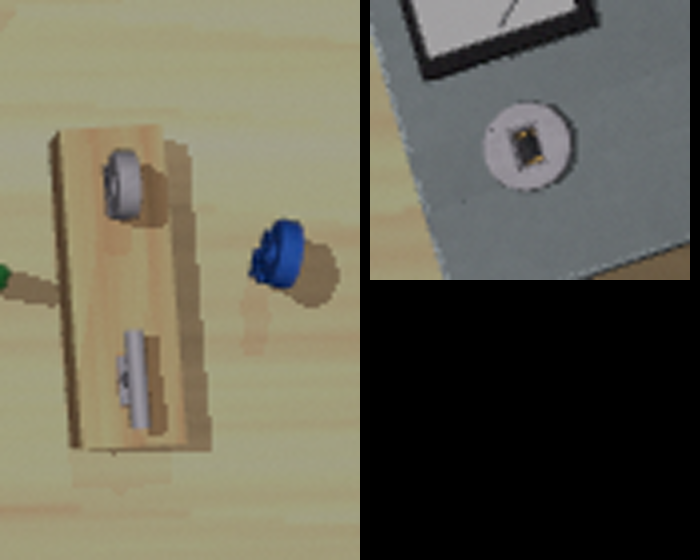

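The block's yaw is about 2°, with its centre near (0.547,-0.185). The station's yaw is about 17.5°. The keyhole from both routes is near (0.502,0.260). I'm setting out above the key.

>>> step_arm(targets="0 0.4 -0.64 0 0 0 0.58;0 0.4 -0.64 0 0 0 0.58;0 0.4 -0.64 0 0 0 0.58;0 0.4 -0.64 0 0 0 0.58;0 0.4 -0.64 0 0 0 0.58;0 0.4 -0.64 0 0 0 0.58;0 0.4 -0.64 0 0 0 0.58;0 0.4 -0.64 0 0 0 0.58;0 0.4 -0.64 0 0 0 0.58;0 0.4 -0.64 0 0 0 0.58")

```text
clock: 0.98
eef_pos: [0.4076, 0.132, 0.2312]
tool_rot: [-0.013, 1.0, -0.001, 0.0]
ft_force: [0.4, 0.3, 0.3]
grip_width: 0.0428
grasp_force: 0.0
```

```bash
python3 -c "
from workcell import bot
print(bot.get_obs())"
```

```text
{'clock': 0.9833, 'joint_pos': array([ 0.31419251,  0.09879495, -0.16803245,  1.30368248, -0.00151405,
        0.28750312]), 'joint_vel': array([-0.48176903,  0.09842017,  0.10733791,  0.01764228,  0.04179717,
       -0.4684858 ]), 'tau': array([  0.96170839, -30.70443749,  24.61186767,   0.06677192,
        -0.22893582,   0.09660229]), 'eef_pos': array([0.40759965, 0.13196897, 0.23121042]), 'tool_rot': array([-1.33441864e-02,  9.99910666e-01, -6.80579846e-04,  3.61122606e-04]), 'ft_force': array([0.39913848, 0.31909661, 0.3102515 ]), 'ft_torque': array([ 0.00959145,  0.01956639, -0.02279536]), 'grasp_force': 0.0, 'grip_width': 0.0427504809359929}
```

>>> step_arm(targets="0 0.384 -0.634 -0.1 0 0 0.02;0 0.384 -0.634 -0.1 0 0 0.02;0 0.384 -0.634 -0.1 0 0 0.02;0 0.384 -0.634 -0.1 0 0 0.02;0 0.384 -0.634 -0.1 0 0 0.02;0 0.384 -0.634 -0.1 0 0 0.02;0 0.384 -0.634 -0.1 0 0 0.02;0 0.384 -0.634 -0.1 0 0 0.02;0 0.384 -0.634 -0.1 0 0 0.02;0 0.384 -0.634 -0.1 0 0 0.02")

```text
clock: 1.82
eef_pos: [0.5997, -0.1877, 0.177]
tool_rot: [-0.02, 1.0, -0.001, -0.001]
ft_force: [0.3, 0.7, -1.0]
grip_width: 0.0427
grasp_force: 0.0
```

```bash
python3 - <<'E'
from h import *
import pickle
o=bot.get_obs();i=bot.camera_info('wrist');im=bot.camera('wrist');print(o['eef_pos'],o['tool_rot'],o['joint_pos'][5],o['joint_vel'].max())
pickle.dump((i,im),open('w1.pkl','wb'));cv2.imwrite('pics/w1.png',im[:,:,::-1])
E
```

```text
[ 0.5996592  -0.18770539  0.17697058] [-2.00105538e-02  9.99798560e-01 -7.41975343e-04 -1.36597666e-03] -0.34228225290391356 0.0656317893096292
```

View pics/w1.png

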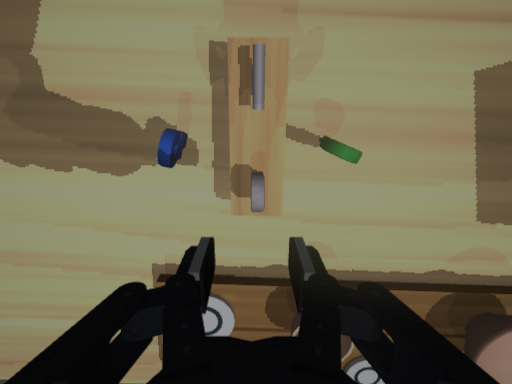

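The close view shows the kiln bow edge-on at about (258,191), the T bar at (259,76) and the block at u 231–288. I'll measure the yaw and position by mask.

```bash
python3 - <<'E'
from h import *
import pickle
i,im=pickle.load(open('w1.pkl','rb'))
def blobs(im,roi):
    x0,y0,x1,y1=roi;h=cv2.cvtColor(im[y0:y1,x0:x1],cv2.COLOR_RGB2HSV)
    m=((h[...,1]<60)&(h[...,2]>60)).astype(np.uint8)
    n,l,s,c=cv2.connectedComponentsWithStats(m);k=1+np.argmax(s[1:,4])
    ys,xs=np.where(l==k);p=np.c_[xs+x0,ys+y0].astype(np.float32)
    v=cv2.fitLine(p,cv2.DIST_L2,0,.01,.01).ravel()
    return (p.min(0)+p.max(0))/2,p.mean(0),s[k],v[:2]
t=bot.camera_info('top');tim=cv2.imread('pics/top0.png')[:,:,::-1].copy()
W=blobs(im,(238,160,280,220));WT=blobs(im,(238,35,280,115));T=blobs(tim,(311,164,328,190));TT=blobs(tim,(311,205,330,242))
for b in(W,WT,T,TT):print(b)
s=bot.camera_info('side')
for a,b,n in((W,T,'bow'),):print(n,tri([ray(i,*a[0]),ray(t,*b[0])]),tri([ray(i,*a[0]),ray(t,*b[0]),ray(s,315,246)]))
print(plane(i,*W[0],.073),plane(i,*WT[0],.07))
# yaw from bow/T bar axis
for b,z in((W,.085),(WT,.07)):
    d=plane(i,*(b[1]+20*b[3]),z)-plane(i,*(b[1]-20*b[3]),z);print('yaw',np.degrees(np.arctan(d[1]/d[0])))
E
```

```text
(array([257.5, 192.5], dtype=float32), array([256.9813 , 192.73805], dtype=float32), array([ 13,  14,  14,  38, 481], dtype=int32), array([0.00675418, 0.9999772 ], dtype=float32))
(array([258.,  76.], dtype=float32), array([258.12045 ,  75.951065], dtype=float32), array([ 14,   8,  13,  67, 797], dtype=int32), array([ 0.01159089, -0.9999328 ], dtype=float32))
(array([320.5, 176. ], dtype=float32), array([320.42856, 175.95714], dtype=float32), array([  5,   4,  10,  17, 140], dtype=int32), array([0.01952591, 0.9998093 ], dtype=float32))
(array([323., 224.], dtype=float32), array([323.07285, 224.03973], dtype=float32), array([  8,   7,   9,  25, 151], dtype=int32), array([0.0770568, 0.9970267], dtype=float32))
bow (array([ 0.59661648, -0.18214326,  0.0788194 ]), [np.float64(0.00031866459853135113), np.float64(0.0003186645985313368)]) (array([ 0.59945668, -0.18341217,  0.06912996]), [np.float64(0.0014873022716555546), np.float64(0.0018370921815985234), np.float64(0.0017577415950635795)])
[ 0.59875583 -0.18215099  0.073     ] [ 0.49793397 -0.18637227  0.07      ]
yaw 3.0011498642686343
yaw 1.9881591395694385
```

Bow is at (0.598,-0.1825,~0.073) with yaw 2.4°; tool yaw 2.3°. Now descend.

>>> step_arm(targets="0 -0.003 0.01 -0.08 0 0 0;0 -0.003 0.01 -0.16 0 0 0;0 -0.003 0.01 -0.16 0 0 0;0 -0.003 0.01 -0.16 0 0 0;0 -0.003 0.01 -0.16 0 0 0")

```text
clock: 2.28
eef_pos: [0.5974, -0.176, 0.1033]
tool_rot: [-0.024, 1.0, -0.0, 0.001]
ft_force: [1.1, 0.0, 0.5]
grip_width: 0.0427
grasp_force: 0.0
```

```bash
python3 - <<'E'
from h import *
o=bot.get_obs();i=bot.camera_info('wrist');im=bot.camera('wrist');print(o['eef_pos'],o['tool_rot'],o['ft_force'])
cv2.imwrite('pics/w2.png',im[:,:,::-1])
E
```

```text
[ 0.59738191 -0.176014    0.10332523] [-2.36577833e-02  9.99719638e-01 -2.71911041e-04  9.38104502e-04] [1.07326598 0.04877294 0.47478379]
```

View pics/w2.png

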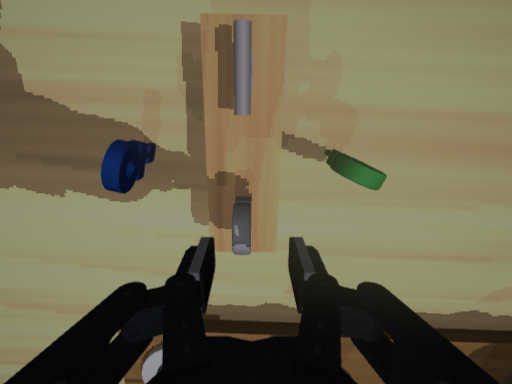

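The key shows at u≈243 and the fingers' middle at 252, so the tool is about 6.5 mm too far towards +y, as the readout says. Correct, descend and grip.

>>> step_arm(targets="0 0.001 -0.013 0 0 0 0;0 0.001 -0.013 -0.05 0 0 0;0 0.001 -0.013 -0.094 0 0 0;0 0.001 -0.013 -0.094 0 0 0;0 0.001 -0.013 -0.094 0 0 0;0 0.001 -0.013 -0.094 0 0 0")

```text
clock: 2.83
eef_pos: [0.5985, -0.1836, 0.0565]
tool_rot: [-0.023, 1.0, -0.001, 0.002]
ft_force: [0.2, 0.3, -0.1]
grip_width: 0.0428
grasp_force: 0.0
```

>>> step_arm(targets="-0.5 0 0 0 0 0 0;-0.8 0 0 0 0 0 0;-1 0 0 0 0 0 0;-1 0 0 0 0 0 0;-1 0 0 0 0 0 0;-1 0 0 0 0 0 0;-1 0 0 0 0 0 0")

```text
clock: 3.42
eef_pos: [0.5982, -0.1832, 0.0561]
tool_rot: [-0.023, 1.0, -0.0, 0.001]
ft_force: [-0.4, 0.3, 5.5]
grip_width: 0.0114
grasp_force: 59.2
```

>>> step_arm(targets="-1 0 0 0.03 0 0 0;-1 0 0 0.07 0 0 0;-1 0 0 0.12 0 0 0;-1 0 0 0.18 0 0 0;-1 0 0 0.24 0 0 0;-1 0 0 0.29 0 0 0;-1 0 0 0.29 0 0 0")

```text
clock: 4.0
eef_pos: [0.6, -0.1838, 0.2059]
tool_rot: [-0.023, 1.0, -0.002, 0.005]
ft_force: [1.6, 0.2, -0.2]
grip_width: 0.011
grasp_force: 59.0
```

```bash
python3 - <<'E'
from h import *
o=bot.get_obs();i=bot.camera_info('wrist');im=bot.camera('wrist');print(o['eef_pos'],o['tool_rot'],o['ft_force'],o['grip_width'])
P=np.array(i['pose']);f=192/np.tan(np.radians(i['vertical_fov'])/2)
cv2.imwrite('pics/w3.png',im[:,:,::-1])
E
```

```text
[ 0.59995651 -0.18380217  0.20585704] [-0.02325896  0.99971484 -0.00173012  0.00512522] [ 1.593361    0.18675564 -0.15623625] 0.011015034254468937
```

View pics/w3.png

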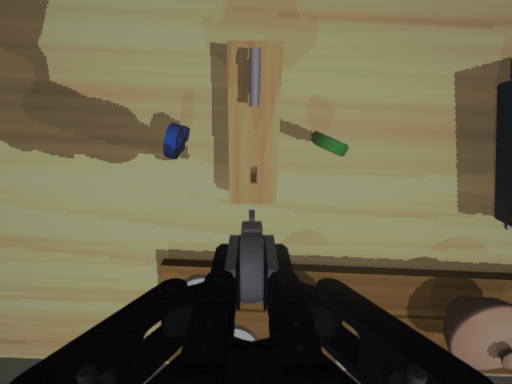

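The key is out and hanging straight, blade at (251,215). I'm moving to a viewpoint about 50 mm beyond the keyhole so the wrist camera sees it unobstructed.

>>> step_arm(targets="-1 -0.1 0.92 0 0 0 0.33;-1 -0.1 0.92 0 0 0 0.33;-1 -0.1 0.92 0 0 0 0.33;-1 -0.1 0.92 0 0 0 0.33;-1 -0.1 0.92 0 0 0 0.33;-1 -0.1 0.92 0 0 0 0.33;-1 -0.1 0.92 0 0 0 0.33;-1 -0.1 0.92 0 0 0 0.33;-1 -0.1 0.92 0 0 0 0.33;-1 -0.1 0.92 0 0 0 0.33")

```text
clock: 4.88
eef_pos: [0.5503, 0.2327, 0.197]
tool_rot: [-0.152, 0.988, -0.001, -0.002]
ft_force: [1.1, -0.1, -1.4]
grip_width: 0.011
grasp_force: 59.1
```

>>> step_arm(targets="-1 0 0.02 0 0 0 0;-1 0 0.02 0 0 0 0;-1 0 0.02 0 0 0 0;-1 0 0.02 0 0 0 0")

```text
clock: 5.22
eef_pos: [0.5515, 0.2399, 0.1979]
tool_rot: [-0.152, 0.988, -0.001, -0.001]
ft_force: [0.1, -0.2, -1.6]
grip_width: 0.0113
grasp_force: 59.2
```

```bash
python3 - <<'E'
from h import *
import pickle
o=bot.get_obs();i=bot.camera_info('wrist');im=bot.camera('wrist');print(o['eef_pos'],o['tool_rot'],o['ft_force'],o['grip_width'],o['joint_pos'])
pickle.dump((i,im,o['eef_pos'],o['tool_rot']),open('w4.pkl','wb'))
cv2.imwrite('pics/w4.png',cv2.resize(im[:300,100:400,::-1],None,fx=2,fy=2,interpolation=cv2.INTER_CUBIC))
E
```

```text
[0.55154256 0.23987378 0.19793929] [-1.51711670e-01  9.88423726e-01 -6.90772976e-04 -1.27706153e-03] [ 0.12044193 -0.19817338 -1.60482633] 0.011257803225562118 [ 4.10582962e-01  4.60709644e-01  2.35177186e-01  1.34808615e+00
 -6.83342866e-04  1.05984086e-01]
```

View pics/w4.png

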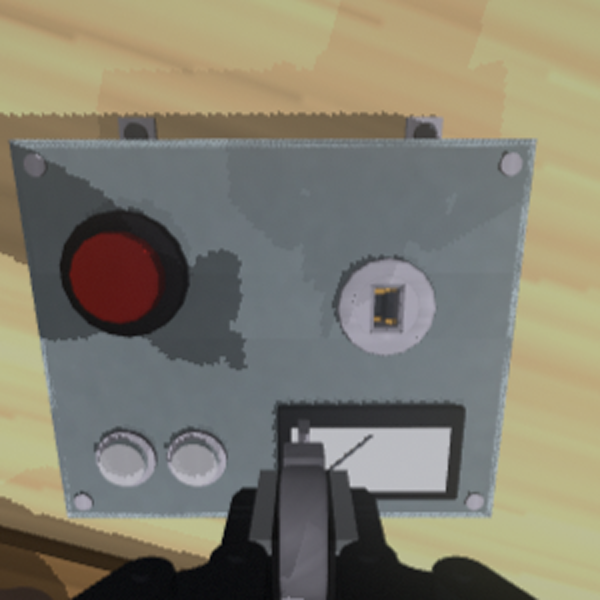

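The bezel is centred at about (293,153) in the full picture. The keyway is upright, and the station's edges are horizontal in the picture, so the tool yaw already matches. The blade tip is at about (252,213).

```bash
python3 - <<'E'
from h import *
import pickle
i,im,p,q=pickle.load(open('w4.pkl','rb'))
roi=im[120:190,260:330];h=cv2.cvtColor(roi,cv2.COLOR_RGB2HSV)
m=((h[...,1]<45)&(h[...,2]>145)).astype(np.uint8)
cs,_=cv2.findContours(m,0,2);c=max(cs,key=cv2.contourArea);e=cv2.fitEllipse(cv2.convexHull(c));print(e)
u,v=e[0][0]+260,e[0][1]+120;H=plane(i,u,v,.096);print('hole',H,'width mm',[1e3*np.linalg.norm(plane(i,u+e[1][0]/2,v,.096)-plane(i,u-e[1][0]/2,v,.096))])
print('hole by keyway centre',plane(i,100+387.5/2,308/2,.096))
t=bot.camera_info('top');print('tri top',tri([ray(i,u,v),ray(t,99,227)]))
# front/back edges yaw
for a,b in(((10,140),(537,140)),((65,517),(492,517))):
    d=plane(i,100+a[0]/2,a[1]/2,.09)-plane(i,100+b[0]/2,b[1]/2,.09);print('yaw',np.degrees(np.arctan2(-d[0],d[1]))%180)
# tip vs TCP
x,y=q[0],q[1];yaw=2*np.arctan2(y,x);R=np.array([[np.cos(yaw),np.sin(yaw)],[np.sin(yaw),-np.cos(yaw)]])
T=plane(i,252,212,p[2]-.0445);d=T-p;print('tip-TCP in tool x,y',R.T@d[:2])
E
```

```text
((33.42998123168945, 33.37723159790039), (46.0096321105957, 48.149864196777344), 48.427757263183594)
hole [0.5043375  0.26397553 0.096     ] width mm [np.float64(40.796198038114994)]
hole by keyway centre [0.50477422 0.26443816 0.096     ]
tri top (array([0.50325547, 0.26321605, 0.09616959]), [np.float64(0.0012577421728705797), np.float64(0.0012577421728705023)])
yaw 17.420372327130565
yaw 17.45737407495946
tip-TCP in tool x,y [0.00514609 0.00033521]
```

Aim TCP at (0.504,0.2635) and come down to just above the face.

>>> step_arm(targets="-1 -0.095 0.047 0 0 0 0;-1 -0.095 0.047 0 0 0 0;-1 -0.095 0.047 -0.05 0 0 0;-1 -0.095 0.047 -0.096 0 0 0;-1 -0.095 0.047 -0.096 0 0 0;-1 -0.095 0.047 -0.096 0 0 0")

```text
clock: 5.77
eef_pos: [0.5037, 0.263, 0.1504]
tool_rot: [-0.151, 0.988, -0.001, -0.002]
ft_force: [-0.3, -0.0, -1.2]
grip_width: 0.0109
grasp_force: 59.2
```

```bash
python3 - <<'E'
from h import *
o=bot.get_obs();print(o['eef_pos'],o['tool_rot'],o['ft_force'])
im=bot.camera('wrist')[:,:,::-1];s=bot.camera('side')[:,:,::-1]
c=np.zeros((400,800,3),np.uint8);c[:,:400]=cv2.resize(im[100:300,150:350],(400,400),interpolation=2);c[:,400:]=cv2.resize(s[70:170,125:225],(400,400),interpolation=2)
cv2.imwrite('pics/w5.png',c)
E
```

```text
[0.50367551 0.26299283 0.15041686] [-1.51333976e-01  9.88481021e-01 -6.42016308e-04 -1.69916488e-03] [-0.30214502 -0.01526211 -1.15261811]
```

View pics/w5.png

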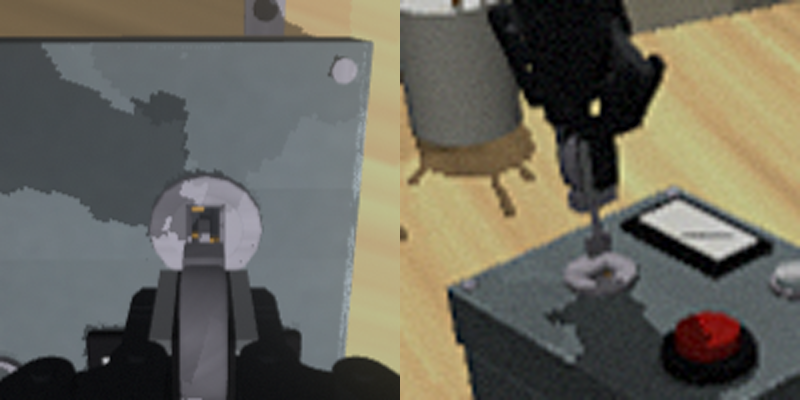

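The blade is at u≈204 in the crop and the keyway's middle at 205, so it is lined up across. Lower slowly until it touches.

>>> step_arm(targets="-1 0 0 -0.01 0 0 0;-1 0 0 -0.02 0 0 0;-1 0 0 -0.026 0 0 0;-1 0 0 -0.026 0 0 0")

```text
clock: 6.2
eef_pos: [0.5042, 0.2645, 0.1376]
tool_rot: [-0.152, 0.988, -0.0, -0.001]
ft_force: [0.2, 0.1, -1.0]
grip_width: 0.0112
grasp_force: 59.2
```

>>> step_arm(targets="-1 0 0 -0.003 0 0 0;-1 0 0 -0.006 0 0 0;-1 0 0 -0.009 0 0 0;-1 0 0 -0.009 0 0 0")

```text
clock: 6.53
eef_pos: [0.5048, 0.265, 0.1343]
tool_rot: [-0.152, 0.988, 0.0, 0.0]
ft_force: [-0.4, 0.1, 2.2]
grip_width: 0.0112
grasp_force: 60.0
```

Touched pins a and b (≈3 N). Twist clockwise 22° under light push.

>>> step_arm(targets="-1 0 0 -0.003 0 0 -0.12;-1 0 0 -0.005 0 0 -0.25;-1 0 0 -0.006 0 0 -0.38;-1 0 0 -0.007 0 0 -0.48;-1 0 0 -0.008 0 0 -0.48;-1 0 0 -0.008 0 0 -0.48")

```text
clock: 7.03
eef_pos: [0.5045, 0.2648, 0.1297]
tool_rot: [0.035, 0.999, -0.0, 0.0]
ft_force: [0.1, -0.2, 0.9]
grip_width: 0.0112
grasp_force: 59.5
```

Dropped to the second pins. Now twist anticlockwise 44° (to +22°).

>>> step_arm(targets="-1 0 0 -0.003 0 0 0.14;-1 0 0 -0.005 0 0 0.29;-1 0 0 -0.006 0 0 0.44;-1 0 0 -0.007 0 0 0.58;-1 0 0 -0.008 0 0 0.72;-1 0 0 -0.009 0 0 0.86;-1 0 0 -0.01 0 0 0.98;-1 0 0 -0.01 0 0 0.98")

```text
clock: 7.7
eef_pos: [0.5055, 0.2638, 0.1258]
tool_rot: [-0.344, 0.939, -0.001, 0.001]
ft_force: [2.6, -3.0, 1.3]
grip_width: 0.0109
grasp_force: 59.9
```

Past all pins. Straighten, then press down.

>>> step_arm(targets="-1 -0.001 0 0 0 0 -0.15;-1 -0.002 0 0 0 0 -0.3;-1 -0.003 0 0 0 0 -0.45;-1 -0.003 0 0 0 0 -0.507;-1 -0.003 0 -0.004 0 0 -0.507;-1 -0.003 0 -0.01 0 0 -0.507;-1 -0.003 0 -0.016 0 0 -0.507;-1 -0.003 0 -0.016 0 0 -0.507")

```text
clock: 8.37
eef_pos: [0.5034, 0.2645, 0.1162]
tool_rot: [-0.15, 0.989, -0.0, 0.0]
ft_force: [2.7, -0.5, -0.6]
grip_width: 0.011
grasp_force: 59.5
```

>>> step_arm(targets="-1 0.001 0 -0.006 0 0 0;-1 0.001 0 -0.012 0 0 0;-1 0.001 0 -0.018 0 0 0;-1 0.001 0 -0.02 0 0 0;-1 0.001 0 -0.02 0 0 0")

```text
clock: 8.78
eef_pos: [0.5031, 0.2643, 0.107]
tool_rot: [-0.15, 0.989, -0.0, -0.0]
ft_force: [-0.2, -3.4, 6.1]
grip_width: 0.0113
grasp_force: 60.5
```

Home (TCP 0.107, contact 6 N). Turn clockwise.

>>> step_arm(targets="-1 0 -0.001 0 0 0 -0.13;-1 0 -0.001 0 0 0 -0.26;-1 0 -0.001 0 0 0 -0.39;-1 0 -0.001 0 0 0 -0.52;-1 0 -0.001 0 0 0 -0.65;-1 0 -0.001 0 0 0 -0.78;-1 0 -0.001 0 0 0 -0.9;-1 0 -0.001 0 0 0 -0.9")

```text
clock: 9.45
eef_pos: [0.5033, 0.2645, 0.107]
tool_rot: [0.202, 0.979, 0.0, -0.0]
ft_force: [-0.9, -1.3, 5.0]
grip_width: 0.0115
grasp_force: 60.2
```

```bash
python3 -c "
from workcell import bot
o=bot.get_obs();print(o['eef_pos'],o['tool_rot'],o['ft_force'],o['ft_torque'],o['joint_pos'])"
```

```text
[0.50327491 0.26453532 0.10704163] [ 2.02448565e-01  9.79292848e-01  2.39680609e-04 -1.98749943e-04] [-0.85635306 -1.3256859   4.99458377] [-0.29913067  0.03235578  0.0174711 ] [ 4.83606662e-01  4.55075926e-01 -1.98279844e-02  1.09589543e+00
  6.22723246e-04  8.91321916e-01]
```

>>> step_arm(targets="-1 0 0 0 0 0 -0.13;-1 0 0 0 0 0 -0.26;-1 0 0 0 0 0 -0.39;-1 0 0 0 0 0 -0.52;-1 0 0 0 0 0 -0.65;-1 0 0 0 0 0 -0.78;-1 0 0 0 0 0 -0.9;-1 0 0 0 0 0 -0.9")

```text
clock: 10.12
eef_pos: [0.5038, 0.2652, 0.1071]
tool_rot: [0.528, 0.849, 0.001, -0.0]
ft_force: [0.2, 1.3, 3.5]
grip_width: 0.0113
grasp_force: 60.0
```

```bash
python3 -c "
from workcell import bot
o=bot.get_obs();print(o['eef_pos'],o['tool_rot'],o['ft_force'],o['ft_torque'],o['joint_pos'][5])"
```

```text
[0.50379925 0.26517827 0.10707181] [ 5.27838321e-01  8.49344342e-01  9.28185356e-04 -1.82156262e-04] [0.17723114 1.30517096 3.45435776] [ 0.13186014 -0.16002883  0.04178322] 1.59594999628971
```

>>> step_arm(targets="-1 0 0 0 0 0 -0.1;-1 0 0 0 0 0 -0.2;-1 0 0 0 0 0 -0.28;-1 0 0 0 0 0 -0.28;-1 0 0 0 0 0 -0.28")

```text
clock: 10.53
eef_pos: [0.504, 0.2653, 0.1071]
tool_rot: [0.617, 0.787, 0.001, -0.0]
ft_force: [1.9, 1.7, 3.2]
grip_width: 0.0112
grasp_force: 59.9
```

```bash
python3 -c "
from workcell import bot
import cv2,numpy as np
o=bot.get_obs();print(o['eef_pos'],o['tool_rot'],o['ft_force'],o['ft_torque'],o['joint_pos'][5])
im=bot.camera('wrist')[:,:,::-1];s=bot.camera('side')[:,:,::-1]
c=np.zeros((400,800,3),np.uint8);c[:,:400]=cv2.resize(im[60:360,100:400],(400,400),interpolation=2);c[:,400:]=cv2.resize(s[70:190,125:245],(400,400),interpolation=2)
cv2.imwrite('pics/w6.png',c)"
```

```text
[0.50399293 0.26526895 0.10709124] [ 6.16505756e-01  7.87349653e-01  1.07012839e-03 -1.76801972e-04] [1.91621511 1.66577195 3.18169028] [ 0.50939023 -0.39655615  0.11127072] 1.8124490090719716
```

View pics/w6.png

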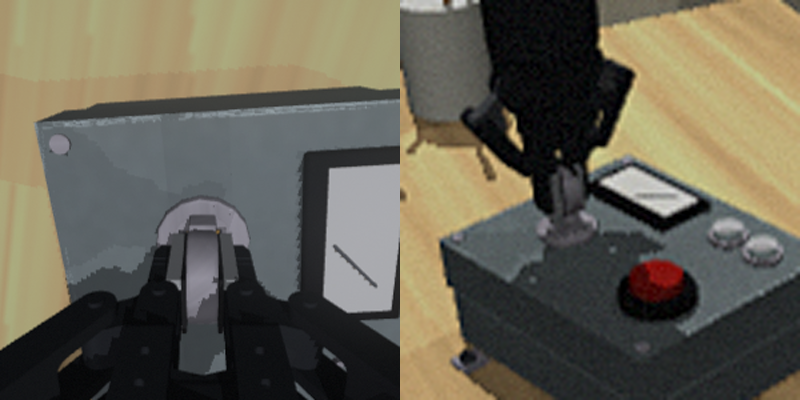

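The shoulder sits on the face and the key has turned 1.63 rad, with a torque of 0.11 N m. I'll nudge it a little further to be sure of the stop.

>>> step_arm(targets="-1 0 0 0 0 0 -0.05;-1 0 0 0 0 0 -0.09;-1 0 0 0 0 0 -0.09;-1 0 0 0 0 0 -0.09")

```text
clock: 10.97
eef_pos: [0.504, 0.2652, 0.1071]
tool_rot: [0.645, 0.765, 0.001, -0.0]
ft_force: [3.2, 3.5, 2.8]
grip_width: 0.0114
grasp_force: 60.2
```

```bash
python3 -c "
from workcell import bot
o=bot.get_obs();print(o['eef_pos'],o['tool_rot'],o['ft_force'],o['ft_torque'],o['joint_pos'][5])"
```

```text
[0.5040229  0.26517969 0.10708274] [ 6.44576676e-01  7.64539008e-01  1.00013481e-03 -1.20863814e-04] [3.1886346  3.45880213 2.82180878] [ 0.81973314 -0.61376942  0.57139773] 1.8847490041162973
```

The torque rose to 0.57 N m, so the key is firmly on its stop and still gripped. Handing in.

```bash
python3 -c "
from workcell import bot
print(bot.job_done())"
```

```text
the job is handed in; nothing more can be done
None
```

The kiln key is home in the lock, turned clockwise to its stop (torque rose sharply to 0.57 N m) and still gripped there; I handed the job in at about 11 s, and no verdict came back.

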